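Count four tablets into the counting tray's trough and shut its cover

TASK

On the counting tray, use the fingertips to sweep the four small tablets across the plate and over its edge into the side trough, and leave the two large tablets on the plate. The tablets crumble easily, so only push them gently along: do not pinch them, lift them or press down on them. When all four are in the trough, push its hinged cover over and down until it is fully shut, so that the counted tablets stay in when the rest are poured back; leave the other things on the bench alone.

Things in the scene. Friction and masses are not known exactly. Their poses are not given: they have to be found in the camera images.
- tray: stainless-steel counting tray, 212 x 212 mm, fixed. Origin: centre of its underside, on the bench; z up, +y towards its side trough (roughly the robot's left), x along the trough. Flat plate: x -102..102, y -102..60 mm, upper face 40 mm above the bench; rims 8 mm above the plate on the -y side and both x sides, none at the trough (38 mm pour spout in the -y rim at the +x corner)
- trough (a point): middle of the trough's floor (tray y = 81 mm). The trough lies beyond the plate's +y edge, open at the top: inside x -102..102, y 60..102 mm in the tray's frame; floor 6 mm above the bench, 34 mm below the plate; outer wall to y 106 mm, 40 mm high, with the cover's hinge
- cover (a joint): trough cover: stainless-steel flap 208 x 48 mm, 2 mm thick; hinge line along the tray's x at tray y = 106 mm, 42 mm above the bench. 0 rad = shut, level over the trough, top 44 mm above the bench; 1.57 = upright; limit 2.1 = leaning outwards, away from the plate. Stiff hinge: stays at any angle, moves with about 1 N at the free edge; no latch
- cover_edge (a point): middle of the cover's free edge (a 4 mm rolled edge), 48 mm from the hinge axis
- small_1: round white tablet (small): 24 mm across, 12 mm thick, bevelled, about 11 g, lying flat on the plate at the start; origin at its centre, so 46 mm above the bench while it lies flat on the plate. It slides easily and does not stick
- small_2: round white tablet (small): 24 mm across, 12 mm thick, bevelled, about 11 g, lying flat on the plate at the start; origin at its centre, so 46 mm above the bench while it lies flat on the plate. It slides easily and does not stick
- small_3: round white tablet (small): 24 mm across, 12 mm thick, bevelled, about 11 g, lying flat on the plate at the start; origin at its centre, so 46 mm above the bench while it lies flat on the plate. It slides easily and does not stick
- small_4: round white tablet (small): 24 mm across, 12 mm thick, bevelled, about 11 g, lying flat on the plate at the start; origin at its centre, so 46 mm above the bench while it lies flat on the plate. It slides easily and does not stick
- large_1: round white tablet (large): 32 mm across, 14 mm thick, bevelled, about 22 g, lying flat on the plate; origin at its centre. To stay on the plate
- large_2: round white tablet (large): 32 mm across, 14 mm thick, bevelled, about 22 g, lying flat on the plate; origin at its centre. To stay on the plate
- tablet_tub: bystander: white tub with ribbed cap, 72 mm across, 90 mm high; origin under its centre
- discard_jar: bystander: clear open jar, 90 mm across, 100 mm high; origin under its centre
- forceps: bystander: steel forceps, 145 x 17 x 9 mm, lying along its x; origin under its centre

How it is judged:
On the way:
1. all four small tablets are in the trough (y of small_1 in the frame of tray between 0.062 and 0.102 m and x of small_1 in the frame of tray between -0.102 and 0.102 m and z of each of small_1, small_2, small_3, small_4 in the frame of tray below 0.034 m and y of small_2 in the frame of tray between 0.062 and 0.102 m and x of small_2 in the frame of tray between -0.102 and 0.102 m and y of small_3 in the frame of tray between 0.062 and 0.102 m and x of small_3 in the frame of tray between -0.102 and 0.102 m and y of small_4 in the frame of tray between 0.062 and 0.102 m and x of small_4 in the frame of tray between -0.102 and 0.102 m), for 0.2 s.
At the end, for the whole second after the job is handed in: The cover is shut (joint under 0.05 rad), the four small tablets lie in the trough beneath it (centres inside its walls and below the plate's level), both large tablets lie on the plate, and all the tablets are at rest (all of step 1 and value of joint cover below 0.05 rad and y of large_1 in the frame of tray between -0.104 and 0.056 m and x of large_1 in the frame of tray between -0.102 and 0.102 m and z of large_1 in the frame of tray between 0.036 and 0.06 m and y of large_2 in the frame of tray between -0.104 and 0.056 m and x of large_2 in the frame of tray between -0.102 and 0.102 m and z of large_2 in the frame of tray between 0.036 and 0.06 m and linear speed of each of small_1, small_2, small_3, small_4, large_1, large_2 below 0.02 m/s); the robot touches nothing.
It fails at once if a tablet is lifted off the tray (its centre rises more than about 12 mm above where it lies on the plate) (height (world z) of any of small_1, small_2, small_3, small_4 above 0.058 m or height (world z) of any of large_1, large_2 above 0.06 m).
It fails at once if a tablet is crushed: the fingers squeeze it or press on it with more than 8 N (contact force between the fingers and small_1 above 8 N or contact force between the fingers and small_2 above 8 N or contact force between the fingers and small_3 above 8 N or contact force between the fingers and small_4 above 8 N or contact force between the fingers and large_1 above 8 N or contact force between the fingers and large_2 above 8 N).
It fails at once if a large tablet leaves the plate (not (y of large_1 in the frame of tray between -0.104 and 0.056 m and x of large_1 in the frame of tray between -0.102 and 0.102 m and z of large_1 in the frame of tray between 0.036 and 0.06 m) or not (y of large_2 in the frame of tray between -0.104 and 0.056 m and x of large_2 in the frame of tray between -0.102 and 0.102 m and z of large_2 in the frame of tray between 0.036 and 0.06 m)).
It fails at once if a bystander is moved more than 20 mm (distance of any of tablet_tub, discard_jar, forceps from where it was at the start of the episode above 0.02 m).
It also fails if it takes over 51 s, if anything falls off the work surface, if the arm or the gripper's body presses on something with over 40 N, if the wrist force passes 120 N, or if a joint passes its speed limit or range.

ROBOT

A 6-joint arm with a two-finger parallel gripper is mounted at the origin on a cart in front of the work surface, level with it; the furniture and walls round the work are solid. World frame = base frame: x ahead of the robot, y to its left, z up, the work surface at z = 0. Lengths are in m, angles in rad, forces in N, time in s.
With the tool pointing down it reaches from about 0.15 to 0.775 m from the base axis. Payload 6.1 kg.
Tool frame: the origin (TCP) lies between the finger pads; the fingertips stand ahead of it and the grasp point (between the pads) lies 11 mm behind it (robot.tip_extent is the z of the fingertips in the tool frame, in m); z points along the fingers, y is the direction in which the jaws open and shut (so a half turn about z gives the same grasp; the last joint's range is limited). The gripper opens to 85 mm and grips with 20 to 120 N. Pads are 22 mm wide; open, the fingers measure 114 mm over their backs; the gripper's body (76 mm by 85 mm) begins 54 mm behind the grasp point. The pads swing forward as they close: fully open they stand 13 mm farther back than shut.
Start: joints at [-1.21, 0.126, -0.04, 1.405, 0, 1.571], TCP at [0.185, -0.491, 0.239] pointing down, gripper open.
Joint ranges: [-2.72, 2.72], [-0.95, 1.95], [-1.27, 1.35], [-1.78, 2.02], [-1.46, 1.47], [-3.14, 3.14]. Speed limits (rad/s): [2.39, 2.39, 3.01, 3.14, 3.14, 3.14].

INTERFACE

Orientations are given as a rotation vector (axis times angle).
In Python, from rig import robot gives the robot as it stands.
- The arm moves only by the tool servo_tool, never from a script. Its argument "rows" is a list of rows, each an object of numbers: "ax", "ay", "az": the turn, a rotation vector about the world's x, y, z in degrees; "x", "y", "z": the shift along the world's x, y, z in cm; "gripper": the closure, from 0 (fully open) to 1 (shut). A call has 1 to 5 rows; each row is the pose to reach, as a shift and turn from the pose measured when the call began; what a row does not reach only later rows make up. A row lasts 1/12 s, in which the tool goes at most 41.7 mm and 7.16 degrees, less where a joint would pass 70% of its speed; a pose out of reach is approached as far as the arm can. A call with a gripper value outside its range is refused whole. The fingers move at their own pace and stop on an object; "squeeze" is the grip in N (left out, the last holds). Time passes only in rows, so rows that repeat a pose let the fingers close. It gives the time, the measured TCP pose, the force and the opening at its end, in the units of the state.
- robot.state(): the state, without advancing time (a new reading comes with each control period).
- robot.snapshot(name): name is "side" or "top"; returns a dict with "color" (400x640x3 uint8, red, green, blue), "fx", "fy", "cx", "cy" (pixels), "distortion" ([k1, k2, p1, p2, k3] as OpenCV has them; the pictures are not rectified), "R" (3x3) and "t" (3): a world point X has camera coordinates R X + t. Camera axes: x right, y down, z forward; pixel columns grow to the right and rows downward; lengths in m; the calibration is good to about 2 mm. A picture is of the moment at which its call begins. There is no depth.
- robot.close_job(): hands the job in, once; it reports no verdict.
The state is a dict: "time": time; "q": joint angles; "joint_velocities": joint speeds; "effort": joint torques, N m; "tool_pos": TCP position; "ee_rot": TCP orientation; "contact_force": force on the tool from outside, world axes, zero at the start; "wrist_torque": the same for the moment, N m; "opening": finger opening in m.
Only numpy, scipy, OpenCV 4.12 (cv2) and the standard library are available. Lean on these libraries where they do the work, as an engineer would, in place of code of your own. Each camera call takes 0.05 s, during which the arm holds its last target. There are 200 camera calls.

## Working session

There is one attempt and no reset: what is moved stays moved. The work goes in short steps, Python scripts to look and compute and a tool call to move; the robot and the scene stay as the last step left them, time stands still between calls to the robot, and variables do not carry over. Pictures are saved under pics/ and viewed, about 8 in all and at most 12, crops included, and the job is handed in when it is done.

Besides the shell and the picture viewer there is one more tool, called after "Call:" by a JSON object that holds its "op" and its "data", one argument or row to a line. servo_tool: Moves the arm, as the interface text tells. Its arguments: {"type":"object","properties":{"rows":{"type":"array"},"squeeze":{"type":"number"}},"required":["rows"]}

```bash
mkdir -p pics; ls; python3 - <<'E'
from rig import robot
import cv2
s=robot.state();print({k:s[k] for k in('time','tool_pos','ee_rot','opening')},robot.tip_extent)
for n in('top','side'):
    d=robot.snapshot(n);cv2.imwrite(f'pics/{n}0.png',d['color'][...,::-1]);print(n,d['fx'],d['distortion'],d['t'],d['R'])
E
```

```text
pics
{'time': 0.0, 'tool_pos': array([ 0.18516914, -0.4908217 ,  0.23853492]), 'ee_rot': array([-3.08906931e+00, -5.63305528e-01,  4.73499342e-04]), 'opening': 0.08536802273586153} 0.008
top 509.1214619389364 [-0.12417466  0.          0.          0.          0.        ] [-0.25662869  0.51955818  0.95760753] [[ 0.02876957 -0.99949309  0.01363396]
 [-0.99542126 -0.02989084 -0.09079127]
 [ 0.09115277 -0.01095951 -0.99577661]]
side 384.6458722506602 [-0.0145712  0.         0.         0.         0.       ] [-0.58643783  0.10045154  0.81763968] [[ 0.83183415 -0.55498233 -0.00682293]
 [-0.38584191 -0.56939432 -0.72588989]
 [ 0.39897113  0.60645257 -0.68777708]]
```

View pics/top0.png

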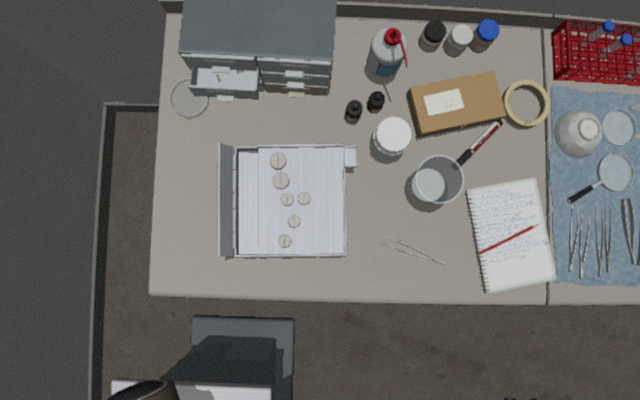

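View pics/side0.png

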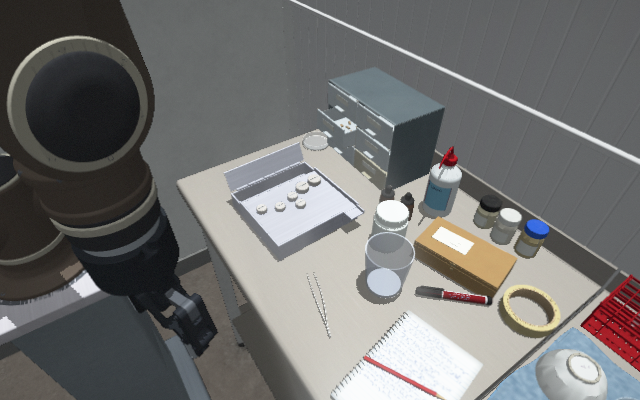

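The top view shows the tray at columns 220-355 and rows 145-258, with the trough on the left. The two large tablets look to be at (277,160) and (281,181), and the smalls at (287,199), (304,198), (294,221) and (284,241). I'll enlarge it to confirm.

```bash
python3 - <<'E'
import cv2
i=cv2.imread('pics/top0.png')[135:270,210:365]
cv2.imwrite('pics/crop0.png',cv2.resize(i,None,fx=4.4,fy=4.4,interpolation=cv2.INTER_CUBIC))
E
```

```text
(no output)
```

View pics/crop0.png

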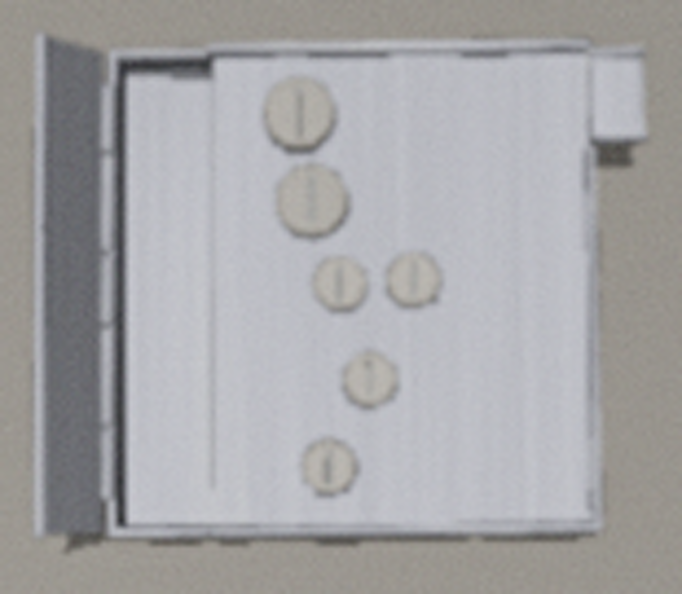

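The crop shows large tablets at crop (299,113) and (312,200), and smalls at (341,283), (414,278), (370,378) and (329,466). The plate edge is at column 213.

```bash
cat > h.py <<'E'
import numpy as np,cv2
def proj(d,X):
    K=np.array([[d['fx'],0,d['cx']],[0,d['fy'],d['cy']],[0,0,1]])
    return cv2.projectPoints(np.array(X,float).reshape(-1,3),cv2.Rodrigues(np.array(d['R']))[0],np.array(d['t'],float),K,np.array(d['distortion']))[0][:,0]
def back(d,uv,z):
    K=np.array([[d['fx'],0,d['cx']],[0,d['fy'],d['cy']],[0,0,1]])
    r=cv2.undistortPoints(np.array(uv,float).reshape(-1,1,2),K,np.array(d['distortion']))[:,0]
    R=np.array(d['R']);w=np.c_[r,np.ones(len(r))]@R;c=-R.T@np.array(d['t'])
    return c+w*((np.broadcast_to(z,len(w))-c[2])/w[:,2])[:,None]
E
python3 - <<'E'
from rig import robot
from h import *
d=robot.snapshot('top')
P=dict(L1=(299,113,.054),L2=(312,200,.054),A=(341,283,.052),B=(414,278,.052),C=(370,378,.052),D=(329,466,.052),
 rimTR=(588,42,.048),rimBR=(602,532,.048),rimBL=(108,534,.048),rimTL=(108,50,.048),edgeT=(213,60,.04),edgeB=(213,490,.04),covT=(40,38,.088),covB=(40,533,.088),hT=(104,85,.042),hB=(106,500,.042),spout=(645,50,.045))
a=np.array([[(v[0]+.5)/4.4-.5+210,(v[1]+.5)/4.4-.5+135] for v in P.values()])
W=back(d,a,[v[2] for v in P.values()])
for k,w in zip(P,W):print(k,w.round(4))
E
```

```text
L1 [ 0.5892 -0.1626  0.054 ]
L2 [ 0.5518 -0.1695  0.054 ]
A [ 0.5168 -0.183   0.052 ]
B [ 0.5198 -0.2141  0.052 ]
C [ 0.4766 -0.1967  0.052 ]
D [ 0.4388 -0.1806  0.052 ]
rimTR [ 0.6251 -0.2861  0.048 ]
rimBR [ 0.4142 -0.2973  0.048 ]
rimBL [ 0.407  -0.0872  0.048 ]
rimTL [ 0.6154 -0.0782  0.048 ]
edgeT [ 0.6137 -0.1231  0.04  ]
edgeB [ 0.427  -0.1305  0.04  ]
covT [ 0.6122 -0.0559  0.088 ]
covB [ 0.4078 -0.0653  0.088 ]
hT [ 0.601  -0.0762  0.042 ]
hB [ 0.4213 -0.0849  0.042 ]
spout [ 0.623  -0.3112  0.045 ]
```

Call:
{"op": "servo_tool", "data": {
  "rows": [
    {"x": 4, "y": 2.5, "az": -6, "gripper": 1},
    {"x": 7, "y": 5, "az": -12, "gripper": 1},
    {"x": 10, "y": 8, "az": -18, "gripper": 1},
    {"x": 12.5, "y": 11, "az": -18, "gripper": 1},
    {"x": 15, "y": 14, "az": -18, "gripper": 1}
  ],
  "squeeze": 20
}}

```text
invalid input at $.rows[0]: expected keys ax, ay, az, x, y, z, gripper
```

Call:
{"op": "servo_tool", "data": {
  "rows": [
    {"x": 2.5, "y": 3, "z": -2, "gripper": 1},
    {"x": 5, "y": 6, "z": -4, "gripper": 1},
    {"x": 7.5, "y": 9, "z": -6, "gripper": 1},
    {"x": 10.5, "y": 13, "z": -8, "gripper": 1},
    {"x": 10.5, "y": 13, "z": -10, "gripper": 1}
  ]
}}

```text
invalid input at $.rows[0]: expected keys ax, ay, az, x, y, z, gripper
```

```bash
python3 - <<'E'
from rig import robot
import cv2
s=robot.state();print({k:s[k] for k in('time','tool_pos','ee_rot','opening','contact_force')},robot.tip_extent)
d=robot.snapshot('side')
cv2.imwrite('pics/s1.png',cv2.resize(d['color'][90:270,180:400,::-1],None,fx=3,fy=3,interpolation=cv2.INTER_CUBIC))
E
```

```text
{'time': 0.15, 'tool_pos': array([ 0.18521519, -0.49092008,  0.23869714]), 'ee_rot': array([-3.08941605e+00, -5.63427880e-01,  3.52312729e-04]), 'opening': 0.08525752328046853, 'contact_force': array([ 0.19588177, -0.81400185, -0.29454721])} 0.008
```

View pics/s1.png

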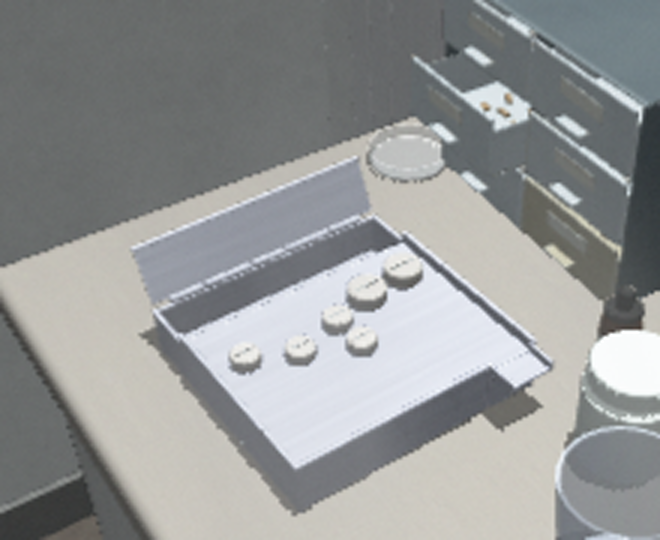

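The calls were refused because every row needs all seven keys, so nothing moved. The side view confirms the layout. I'll send the moves again with full rows.

Call:
{"op": "servo_tool", "data": {
  "rows": [
    {"ax": 0, "ay": 0, "az": -6, "x": 4, "y": 2.5, "z": 0, "gripper": 1},
    {"ax": 0, "ay": 0, "az": -12, "x": 7, "y": 5, "z": 0, "gripper": 1},
    {"ax": 0, "ay": 0, "az": -18, "x": 10, "y": 8, "z": 0, "gripper": 1},
    {"ax": 0, "ay": 0, "az": -18, "x": 12.5, "y": 11, "z": 0, "gripper": 1},
    {"ax": 0, "ay": 0, "az": -18, "x": 15, "y": 14, "z": 0, "gripper": 1}
  ],
  "squeeze": 20
}}

```text
time: 0.62
tool_pos: [0.3362, -0.3495, 0.2385]
ee_rot: [-3.139, -0.072, 0.0]
contact_force: [0.9, -1.1, -0.2]
opening: 0.0255
```

Call:
{"op": "servo_tool", "data": {
  "rows": [
    {"ax": 0, "ay": 0, "az": 0, "x": 2.5, "y": 3, "z": -2, "gripper": 1},
    {"ax": 0, "ay": 0, "az": 0, "x": 5, "y": 6, "z": -4, "gripper": 1},
    {"ax": 0, "ay": 0, "az": 0, "x": 7.5, "y": 9, "z": -6, "gripper": 1},
    {"ax": 0, "ay": 0, "az": 0, "x": 10.5, "y": 12, "z": -8, "gripper": 1},
    {"ax": 0, "ay": 0, "az": 0, "x": 10.5, "y": 13, "z": -10, "gripper": 1}
  ]
}}

```text
time: 1.03
tool_pos: [0.4444, -0.2176, 0.1388]
ee_rot: [-3.14, -0.075, -0.005]
contact_force: [0.9, -0.8, 0.8]
opening: -0.0001
```

```bash
python3 - <<'E'
from rig import robot
import cv2
s=robot.state();print({k:s[k] for k in('time','tool_pos','ee_rot','opening','contact_force')},robot.tip_extent)
E
```

```text
{'time': 1.0333, 'tool_pos': array([ 0.44437586, -0.21755726,  0.13877121]), 'ee_rot': array([-3.14019632, -0.07548661, -0.00518092]), 'opening': -0.00010070000963210629, 'contact_force': array([ 0.86756172, -0.83272232,  0.78582541])} 0.008
```

Call:
{"op": "servo_tool", "data": {
  "rows": [
    {"ax": 0, "ay": 0, "az": 0, "x": -0.2, "y": 0, "z": -2, "gripper": 1},
    {"ax": 0, "ay": 0, "az": 0, "x": -0.4, "y": 0, "z": -4, "gripper": 1},
    {"ax": 0, "ay": 0, "az": 0, "x": -0.4, "y": 0, "z": -6, "gripper": 1},
    {"ax": 0, "ay": 0, "az": 0, "x": -0.4, "y": 0, "z": -7.4, "gripper": 1},
    {"ax": 0, "ay": 0, "az": 0, "x": -0.4, "y": 0, "z": -7.4, "gripper": 1}
  ]
}}

```text
time: 1.45
tool_pos: [0.4384, -0.2164, 0.0617]
ee_rot: [-3.138, -0.076, 0.002]
contact_force: [-1.0, -0.0, -0.5]
opening: 0.0002
```

```bash
python3 - <<'E'
from rig import robot
from h import *
s=robot.state();p=s['tool_pos'];print(s['time'],p,s['contact_force'])
a=cv2.resize(robot.snapshot('side')['color'][110:250,200:340,::-1],(390,390),interpolation=3)
d=robot.snapshot('side');print(((proj(d,[p+[0,0,-.008],[p[0],p[1],.04]])-[200,110])*390/140))
b=cv2.resize(robot.snapshot('top')['color'][135:275,210:350,::-1],(390,390),interpolation=3)
cv2.imwrite('pics/m1.png',np.hstack([a,b]))
E
```

```text
1.45 [ 0.43841757 -0.21638335  0.06167306] [-0.99937881 -0.03442142 -0.52617179]
[[189.65592108 295.01007614]
 [191.27137063 307.5338195 ]]
```

View pics/m1.png

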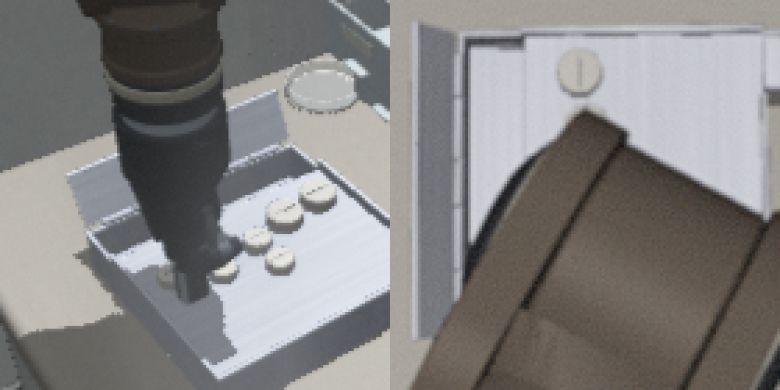

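The fingertip projects where it appears in the side view, so the tip height holds, and the tool is just behind D. I'll lower to 4 mm above the plate and sweep.

Call:
{"op": "servo_tool", "data": {
  "rows": [
    {"ax": 0, "ay": 0, "az": 0, "x": 0.1, "y": 0, "z": -0.5, "gripper": 1},
    {"ax": 0, "ay": 0, "az": 0, "x": 0.1, "y": 0, "z": -0.9, "gripper": 1},
    {"ax": 0, "ay": 0, "az": 0, "x": 0.1, "y": 0.4, "z": -0.9, "gripper": 1},
    {"ax": 0, "ay": 0, "az": 0, "x": 0.1, "y": 0.9, "z": -0.9, "gripper": 1},
    {"ax": 0, "ay": 0, "az": 0, "x": 0.1, "y": 1.4, "z": -0.9, "gripper": 1}
  ]
}}

```text
time: 2.02
tool_pos: [0.4417, -0.2033, 0.0567]
ee_rot: [-3.14, -0.075, -0.006]
contact_force: [0.3, 0.2, 0.6]
opening: -0.0001
```

Call:
{"op": "servo_tool", "data": {
  "rows": [
    {"ax": 0, "ay": 0, "az": 0, "x": 0, "y": 0.6, "z": 0, "gripper": 1},
    {"ax": 0, "ay": 0, "az": 0, "x": -0.05, "y": 1.2, "z": 0, "gripper": 1},
    {"ax": 0, "ay": 0, "az": 0, "x": -0.1, "y": 1.8, "z": 0, "gripper": 1},
    {"ax": 0, "ay": 0, "az": 0, "x": -0.1, "y": 2.4, "z": 0, "gripper": 1},
    {"ax": 0, "ay": 0, "az": 0, "x": -0.15, "y": 3, "z": 0, "gripper": 1}
  ]
}}

```text
time: 2.43
tool_pos: [0.4402, -0.1726, 0.0567]
ee_rot: [-3.14, -0.075, -0.006]
contact_force: [1.0, -0.2, -0.2]
opening: -0.0001
```

Call:
{"op": "servo_tool", "data": {
  "rows": [
    {"ax": 0, "ay": 0, "az": 0, "x": 0, "y": 0.6, "z": 0, "gripper": 1},
    {"ax": 0, "ay": 0, "az": 0, "x": -0.05, "y": 1.2, "z": 0, "gripper": 1},
    {"ax": 0, "ay": 0, "az": 0, "x": -0.1, "y": 1.8, "z": 0, "gripper": 1},
    {"ax": 0, "ay": 0, "az": 0, "x": -0.1, "y": 2.4, "z": 0, "gripper": 1},
    {"ax": 0, "ay": 0, "az": 0, "x": -0.15, "y": 3, "z": 0, "gripper": 1}
  ]
}}

```text
time: 2.85
tool_pos: [0.4387, -0.142, 0.0567]
ee_rot: [-3.14, -0.075, -0.007]
contact_force: [0.9, 0.6, -0.1]
opening: -0.0001
```

```bash
cat > look.py <<'E'
import sys
from rig import robot
from h import *
s=robot.state();p=s['tool_pos'];print(s['time'],p,s['contact_force'])
a=cv2.resize(robot.snapshot('side')['color'][110:250,200:340,::-1],(390,390),interpolation=3)
b=cv2.resize(robot.snapshot('top')['color'][135:275,210:350,::-1],(390,390),interpolation=3)
cv2.imwrite(f'pics/{sys.argv[1]}.png',np.hstack([a,b]))
E
python3 look.py m2
```

```text
2.85 [ 0.43873489 -0.14197557  0.05674734] [ 0.86420737  0.60084676 -0.10496926]
```

View pics/m2.png

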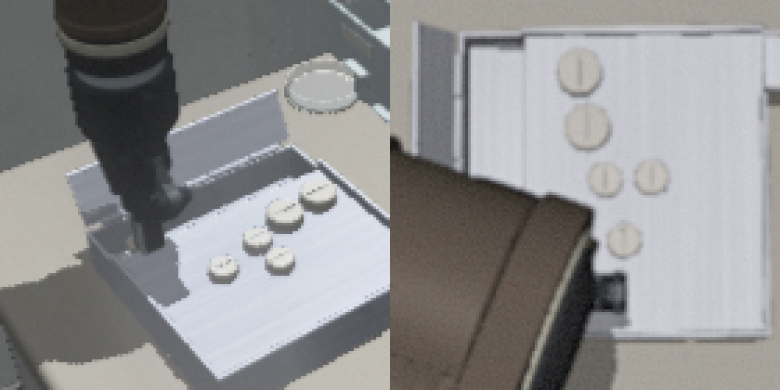

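D is gone from the plate, apparently into the trough at (130,240) in the side view. I'll push slightly further for clearance, then lift and go behind C.

Call:
{"op": "servo_tool", "data": {
  "rows": [
    {"ax": 0, "ay": 0, "az": 0, "x": 0, "y": 0.4, "z": 0, "gripper": 1},
    {"ax": 0, "ay": 0, "az": 0, "x": 0, "y": 0.8, "z": 0, "gripper": 1},
    {"ax": 0, "ay": 0, "az": 0, "x": 0, "y": 0.8, "z": 1.5, "gripper": 1},
    {"ax": 0, "ay": 0, "az": 0, "x": 0, "y": 0.8, "z": 3.5, "gripper": 1},
    {"ax": 0, "ay": 0, "az": 0, "x": 1.5, "y": -2, "z": 3.5, "gripper": 1}
  ]
}}

```text
time: 3.37
tool_pos: [0.4531, -0.1595, 0.0948]
ee_rot: [-3.139, -0.082, -0.009]
contact_force: [1.6, -0.1, -0.2]
opening: 0.0001
```

Call:
{"op": "servo_tool", "data": {
  "rows": [
    {"ax": 0, "ay": 0, "az": 0, "x": 1.2, "y": -3, "z": 0, "gripper": 1},
    {"ax": 0, "ay": 0, "az": 0, "x": 2.4, "y": -6, "z": 0, "gripper": 1},
    {"ax": 0, "ay": 0, "az": 0, "x": 2.4, "y": -7.3, "z": 0, "gripper": 1},
    {"ax": 0, "ay": 0, "az": 0, "x": 2.4, "y": -7.3, "z": 0, "gripper": 1},
    {"ax": 0, "ay": 0, "az": 0, "x": 2.4, "y": -7.3, "z": 0, "gripper": 1}
  ]
}}

```text
time: 3.78
tool_pos: [0.4765, -0.2325, 0.0943]
ee_rot: [-3.138, -0.08, -0.007]
contact_force: [0.6, 0.8, -0.0]
opening: 0.0005
```

Call:
{"op": "servo_tool", "data": {
  "rows": [
    {"ax": 0, "ay": 0, "az": 0, "x": 0.1, "y": 0, "z": -2, "gripper": 1},
    {"ax": 0, "ay": 0, "az": 0, "x": 0.1, "y": 0, "z": -3.4, "gripper": 1},
    {"ax": 0, "ay": 0, "az": 0, "x": 0.1, "y": 0, "z": -4.1, "gripper": 1},
    {"ax": 0, "ay": 0, "az": 0, "x": 0.1, "y": 0, "z": -4.1, "gripper": 1},
    {"ax": 0, "ay": 0, "az": 0, "x": 0.1, "y": 0, "z": -4.1, "gripper": 1}
  ]
}}

```text
time: 4.2
tool_pos: [0.4771, -0.2316, 0.0534]
ee_rot: [-3.138, -0.081, -0.006]
contact_force: [-0.0, -0.2, 0.7]
opening: 0.0002
```

Call:
{"op": "servo_tool", "data": {
  "rows": [
    {"ax": 0, "ay": 0, "az": 0, "x": 0, "y": 0.6, "z": 0, "gripper": 1},
    {"ax": 0, "ay": 0, "az": 0, "x": -0.05, "y": 1.2, "z": 0, "gripper": 1},
    {"ax": 0, "ay": 0, "az": 0, "x": -0.1, "y": 1.8, "z": 0, "gripper": 1},
    {"ax": 0, "ay": 0, "az": 0, "x": -0.1, "y": 2.4, "z": 0, "gripper": 1},
    {"ax": 0, "ay": 0, "az": 0, "x": -0.15, "y": 3, "z": 0, "gripper": 1}
  ]
}}

```text
time: 4.62
tool_pos: [0.4758, -0.2009, 0.0538]
ee_rot: [-3.138, -0.081, -0.007]
contact_force: [-0.5, -0.4, -0.5]
opening: -0.0003
```

Call:
{"op": "servo_tool", "data": {
  "rows": [
    {"ax": 0, "ay": 0, "az": 0, "x": 0, "y": 0.6, "z": 0, "gripper": 1},
    {"ax": 0, "ay": 0, "az": 0, "x": -0.05, "y": 1.2, "z": 0, "gripper": 1},
    {"ax": 0, "ay": 0, "az": 0, "x": -0.1, "y": 1.8, "z": 0, "gripper": 1},
    {"ax": 0, "ay": 0, "az": 0, "x": -0.1, "y": 2.4, "z": 0, "gripper": 1},
    {"ax": 0, "ay": 0, "az": 0, "x": -0.15, "y": 3, "z": 0, "gripper": 1}
  ]
}}

```text
time: 5.03
tool_pos: [0.4743, -0.1703, 0.0538]
ee_rot: [-3.138, -0.081, -0.007]
contact_force: [0.4, -0.2, 0.5]
opening: -0.0
```

Call:
{"op": "servo_tool", "data": {
  "rows": [
    {"ax": 0, "ay": 0, "az": 0, "x": 0, "y": 0.7, "z": 0, "gripper": 1},
    {"ax": 0, "ay": 0, "az": 0, "x": -0.05, "y": 1.4, "z": 0, "gripper": 1},
    {"ax": 0, "ay": 0, "az": 0, "x": -0.1, "y": 2.1, "z": 0, "gripper": 1},
    {"ax": 0, "ay": 0, "az": 0, "x": -0.1, "y": 2.8, "z": 0, "gripper": 1},
    {"ax": 0, "ay": 0, "az": 0, "x": -0.15, "y": 3.5, "z": 0, "gripper": 1}
  ]
}}

```text
time: 5.45
tool_pos: [0.4729, -0.1346, 0.0538]
ee_rot: [-3.138, -0.082, -0.008]
contact_force: [-0.6, 0.7, -0.7]
opening: 0.0001
```

Call:
{"op": "servo_tool", "data": {
  "rows": [
    {"ax": 0, "ay": 0, "az": 0, "x": 0, "y": 0, "z": 2, "gripper": 1},
    {"ax": 0, "ay": 0, "az": 0, "x": 0, "y": -1, "z": 4.2, "gripper": 1},
    {"ax": 0, "ay": 0, "az": 0, "x": 2, "y": -4, "z": 4.2, "gripper": 1},
    {"ax": 0, "ay": 0, "az": 0, "x": 4, "y": -6, "z": 4.2, "gripper": 1},
    {"ax": 0, "ay": 0, "az": 0, "x": 6, "y": -8, "z": 4.2, "gripper": 1}
  ]
}}

```text
time: 5.87
tool_pos: [0.5339, -0.2152, 0.0966]
ee_rot: [-3.139, -0.082, -0.01]
contact_force: [0.4, 0.1, -1.3]
opening: 0.0002
```

Call:
{"op": "servo_tool", "data": {
  "rows": [
    {"ax": 0, "ay": 0, "az": 0, "x": 1.4, "y": -0.2, "z": 0, "gripper": 1},
    {"ax": 0, "ay": 0, "az": 0, "x": 1.4, "y": -0.2, "z": 0, "gripper": 1},
    {"ax": 0, "ay": 0, "az": 0, "x": 1.4, "y": -0.2, "z": 0, "gripper": 1},
    {"ax": 0, "ay": 0, "az": 0, "x": 1.4, "y": -0.2, "z": 0, "gripper": 1}
  ]
}}

```text
time: 6.2
tool_pos: [0.5471, -0.2165, 0.0963]
ee_rot: [-3.138, -0.082, -0.008]
contact_force: [0.7, 0.4, -0.7]
opening: 0.0006
```

```bash
python3 look.py m3
```

```text
6.2 [ 0.54705027 -0.21646135  0.09627664] [ 0.65616267  0.4266267  -0.70392848]
```

View pics/m3.png

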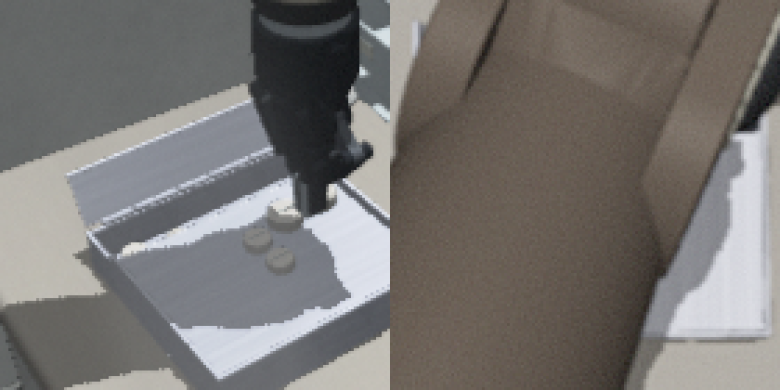

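C and D are off the plate, with D visible in the trough at (130,247). A (257,240) and B (280,260) haven't moved. I'll lower beside B and push it in -x.

Call:
{"op": "servo_tool", "data": {
  "rows": [
    {"ax": 0, "ay": 0, "az": 0, "x": 0.1, "y": 0, "z": -2, "gripper": 1},
    {"ax": 0, "ay": 0, "az": 0, "x": 0.1, "y": 0, "z": -3.5, "gripper": 1},
    {"ax": 0, "ay": 0, "az": 0, "x": 0.1, "y": 0, "z": -4.25, "gripper": 1},
    {"ax": 0, "ay": 0, "az": 0, "x": 0.1, "y": 0, "z": -4.25, "gripper": 1},
    {"ax": 0, "ay": 0, "az": 0, "x": 0.1, "y": 0, "z": -4.25, "gripper": 1}
  ]
}}

```text
time: 6.72
tool_pos: [0.5475, -0.2161, 0.0543]
ee_rot: [-3.138, -0.083, -0.008]
contact_force: [0.8, -0.0, -0.1]
opening: 0.0
```

Call:
{"op": "servo_tool", "data": {
  "rows": [
    {"ax": 0, "ay": 0, "az": 0, "x": -0.4, "y": 0, "z": 0, "gripper": 1},
    {"ax": 0, "ay": 0, "az": 0, "x": -0.8, "y": -0.05, "z": 0, "gripper": 1},
    {"ax": 0, "ay": 0, "az": 0, "x": -1.2, "y": -0.05, "z": 0, "gripper": 1},
    {"ax": 0, "ay": 0, "az": 0, "x": -1.6, "y": -0.1, "z": 0, "gripper": 1},
    {"ax": 0, "ay": 0, "az": 0, "x": -2, "y": -0.1, "z": 0, "gripper": 1}
  ]
}}

```text
time: 7.13
tool_pos: [0.5272, -0.2173, 0.0547]
ee_rot: [-3.138, -0.082, -0.009]
contact_force: [-0.4, 1.0, 0.4]
opening: -0.0003
```

Call:
{"op": "servo_tool", "data": {
  "rows": [
    {"ax": 0, "ay": 0, "az": 0, "x": -0.4, "y": 0, "z": 0, "gripper": 1},
    {"ax": 0, "ay": 0, "az": 0, "x": -0.8, "y": -0.05, "z": 0, "gripper": 1},
    {"ax": 0, "ay": 0, "az": 0, "x": -1.2, "y": -0.05, "z": 0, "gripper": 1},
    {"ax": 0, "ay": 0, "az": 0, "x": -1.5, "y": -0.1, "z": 0, "gripper": 1},
    {"ax": 0, "ay": 0, "az": 0, "x": -1.6, "y": -0.1, "z": 0, "gripper": 1}
  ]
}}

```text
time: 7.55
tool_pos: [0.5106, -0.2183, 0.0547]
ee_rot: [-3.138, -0.082, -0.009]
contact_force: [-0.3, 0.4, 0.0]
opening: 0.0
```

Call:
{"op": "servo_tool", "data": {
  "rows": [
    {"ax": 0, "ay": 0, "az": 0, "x": 0.4, "y": 0, "z": 0, "gripper": 1},
    {"ax": 0, "ay": 0, "az": 0, "x": 0.8, "y": 0, "z": 0, "gripper": 1},
    {"ax": 0, "ay": 0, "az": 0, "x": 0.75, "y": 0.5, "z": 0, "gripper": 1},
    {"ax": 0, "ay": 0, "az": 0, "x": 0.7, "y": 1.0, "z": 0, "gripper": 1},
    {"ax": 0, "ay": 0, "az": 0, "x": 0.7, "y": 1.5, "z": 0, "gripper": 1}
  ]
}}

```text
time: 7.97
tool_pos: [0.5176, -0.2027, 0.0545]
ee_rot: [-3.138, -0.082, -0.008]
contact_force: [-0.4, 0.3, -0.1]
opening: 0.0001
```

Call:
{"op": "servo_tool", "data": {
  "rows": [
    {"ax": 0, "ay": 0, "az": 0, "x": 0, "y": 0.7, "z": 0, "gripper": 1},
    {"ax": 0, "ay": 0, "az": 0, "x": -0.05, "y": 1.4, "z": 0, "gripper": 1},
    {"ax": 0, "ay": 0, "az": 0, "x": -0.1, "y": 2.1, "z": 0, "gripper": 1},
    {"ax": 0, "ay": 0, "az": 0, "x": -0.1, "y": 2.8, "z": 0, "gripper": 1},
    {"ax": 0, "ay": 0, "az": 0, "x": -0.15, "y": 3.5, "z": 0, "gripper": 1}
  ]
}}

```text
time: 8.38
tool_pos: [0.5161, -0.1668, 0.0546]
ee_rot: [-3.138, -0.083, -0.008]
contact_force: [-0.3, -0.4, -0.3]
opening: 0.0001
```

Call:
{"op": "servo_tool", "data": {
  "rows": [
    {"ax": 0, "ay": 0, "az": 0, "x": 0, "y": 0.7, "z": 0, "gripper": 1},
    {"ax": 0, "ay": 0, "az": 0, "x": -0.05, "y": 1.4, "z": 0, "gripper": 1},
    {"ax": 0, "ay": 0, "az": 0, "x": -0.1, "y": 2.1, "z": 0, "gripper": 1},
    {"ax": 0, "ay": 0, "az": 0, "x": -0.1, "y": 2.8, "z": 0, "gripper": 1},
    {"ax": 0, "ay": 0, "az": 0, "x": -0.15, "y": 3.5, "z": 0, "gripper": 1}
  ]
}}

```text
time: 8.8
tool_pos: [0.5146, -0.1311, 0.0546]
ee_rot: [-3.138, -0.083, -0.008]
contact_force: [-0.5, 0.6, -0.2]
opening: 0.0003
```

```bash
python3 look.py m4
```

```text
8.8 [ 0.51457856 -0.13111401  0.05460077] [-0.52806647  0.57012199 -0.23227443]
```

View pics/m4.png

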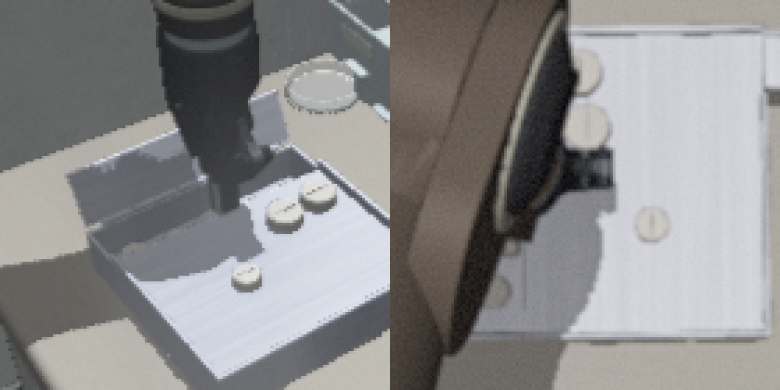

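A is off the plate. B is at top-panel (652,224), i.e. tray x -29, y -27 mm. D (497,292) and C (510,248) are in the trough, and both larges are in place. Next is B.

Call:
{"op": "servo_tool", "data": {
  "rows": [
    {"ax": 0, "ay": 0, "az": 0, "x": 0, "y": 0, "z": 2, "gripper": 1},
    {"ax": 0, "ay": 0, "az": 0, "x": 0, "y": -1, "z": 4.2, "gripper": 1},
    {"ax": 0, "ay": 0, "az": 0, "x": -1, "y": -4, "z": 4.2, "gripper": 1},
    {"ax": 0, "ay": 0, "az": 0, "x": -2, "y": -7, "z": 4.2, "gripper": 1},
    {"ax": 0, "ay": 0, "az": 0, "x": -2.6, "y": -10, "z": 4.2, "gripper": 1}
  ]
}}

```text
time: 9.32
tool_pos: [0.488, -0.2318, 0.0972]
ee_rot: [-3.138, -0.086, -0.009]
contact_force: [0.8, -0.2, -0.6]
opening: 0.0
```

Call:
{"op": "servo_tool", "data": {
  "rows": [
    {"ax": 0, "ay": 0, "az": 0, "x": 0, "y": -1.8, "z": 0, "gripper": 1},
    {"ax": 0, "ay": 0, "az": 0, "x": 0, "y": -1.8, "z": -1, "gripper": 1},
    {"ax": 0, "ay": 0, "az": 0, "x": 0, "y": -1.8, "z": -2, "gripper": 1},
    {"ax": 0, "ay": 0, "az": 0, "x": 0, "y": -1.8, "z": -2, "gripper": 1},
    {"ax": 0, "ay": 0, "az": 0, "x": 0, "y": -1.8, "z": -2, "gripper": 1}
  ]
}}

```text
time: 9.73
tool_pos: [0.4872, -0.2486, 0.076]
ee_rot: [-3.137, -0.088, -0.005]
contact_force: [-0.4, -1.2, 0.1]
opening: -0.0004
```

Positioned. Now lower and sweep B about 11 cm.

Call:
{"op": "servo_tool", "data": {
  "rows": [
    {"ax": 0, "ay": 0, "az": 0, "x": 0.1, "y": 0, "z": -1.2, "gripper": 1},
    {"ax": 0, "ay": 0, "az": 0, "x": 0.1, "y": 0, "z": -2.2, "gripper": 1},
    {"ax": 0, "ay": 0, "az": 0, "x": 0.1, "y": 0, "z": -2.2, "gripper": 1},
    {"ax": 0, "ay": 0, "az": 0, "x": 0.1, "y": 0.4, "z": -2.2, "gripper": 1},
    {"ax": 0, "ay": 0, "az": 0, "x": 0.1, "y": 0.9, "z": -2.2, "gripper": 1}
  ]
}}

```text
time: 10.15
tool_pos: [0.4884, -0.2391, 0.0542]
ee_rot: [-3.137, -0.088, -0.006]
contact_force: [-0.1, -0.1, -0.4]
opening: 0.0002
```

Call:
{"op": "servo_tool", "data": {
  "rows": [
    {"ax": 0, "ay": 0, "az": 0, "x": 0, "y": 0.7, "z": 0, "gripper": 1},
    {"ax": 0, "ay": 0, "az": 0, "x": -0.05, "y": 1.4, "z": 0, "gripper": 1},
    {"ax": 0, "ay": 0, "az": 0, "x": -0.1, "y": 2.1, "z": 0, "gripper": 1},
    {"ax": 0, "ay": 0, "az": 0, "x": -0.1, "y": 2.8, "z": 0, "gripper": 1},
    {"ax": 0, "ay": 0, "az": 0, "x": -0.15, "y": 3.5, "z": 0, "gripper": 1}
  ]
}}

```text
time: 10.57
tool_pos: [0.487, -0.2033, 0.0545]
ee_rot: [-3.137, -0.088, -0.006]
contact_force: [0.7, 0.3, -0.1]
opening: -0.0001
```

Call:
{"op": "servo_tool", "data": {
  "rows": [
    {"ax": 0, "ay": 0, "az": 0, "x": 0, "y": 0.7, "z": 0, "gripper": 1},
    {"ax": 0, "ay": 0, "az": 0, "x": -0.05, "y": 1.4, "z": 0, "gripper": 1},
    {"ax": 0, "ay": 0, "az": 0, "x": -0.1, "y": 2.1, "z": 0, "gripper": 1},
    {"ax": 0, "ay": 0, "az": 0, "x": -0.1, "y": 2.8, "z": 0, "gripper": 1},
    {"ax": 0, "ay": 0, "az": 0, "x": -0.15, "y": 3.5, "z": 0, "gripper": 1}
  ]
}}

```text
time: 10.98
tool_pos: [0.4855, -0.1676, 0.0545]
ee_rot: [-3.137, -0.088, -0.006]
contact_force: [1.1, 0.4, -0.3]
opening: 0.0
```

Call:
{"op": "servo_tool", "data": {
  "rows": [
    {"ax": 0, "ay": 0, "az": 0, "x": 0, "y": 0.7, "z": 0, "gripper": 1},
    {"ax": 0, "ay": 0, "az": 0, "x": -0.05, "y": 1.4, "z": 0, "gripper": 1},
    {"ax": 0, "ay": 0, "az": 0, "x": -0.1, "y": 2.1, "z": 0, "gripper": 1},
    {"ax": 0, "ay": 0, "az": 0, "x": -0.1, "y": 2.8, "z": 0, "gripper": 1},
    {"ax": 0, "ay": 0, "az": 0, "x": -0.15, "y": 3.6, "z": 0, "gripper": 1}
  ]
}}

```text
time: 11.4
tool_pos: [0.484, -0.131, 0.0545]
ee_rot: [-3.137, -0.088, -0.006]
contact_force: [-0.1, -1.2, -0.9]
opening: 0.0002
```

Call:
{"op": "servo_tool", "data": {
  "rows": [
    {"ax": 0, "ay": 0, "az": 0, "x": 0, "y": 0, "z": 2.5, "gripper": 1},
    {"ax": 0, "ay": 0, "az": 0, "x": 0, "y": 0, "z": 5.5, "gripper": 1},
    {"ax": 0, "ay": 0, "az": 0, "x": 0.5, "y": 0, "z": 9, "gripper": 1},
    {"ax": 0, "ay": 0, "az": 0, "x": 1.3, "y": 3, "z": 9, "gripper": 1},
    {"ax": 0, "ay": 0, "az": 0, "x": 2.3, "y": 6, "z": 9, "gripper": 1}
  ]
}}

```text
time: 11.82
tool_pos: [0.5085, -0.071, 0.1472]
ee_rot: [-3.138, -0.083, -0.014]
contact_force: [0.5, 0.7, -0.5]
opening: -0.0002
```

Call:
{"op": "servo_tool", "data": {
  "rows": [
    {"ax": 0, "ay": 0, "az": 0, "x": 0, "y": 3, "z": 0, "gripper": 1},
    {"ax": 0, "ay": 0, "az": 0, "x": 0, "y": 5.5, "z": 0, "gripper": 1},
    {"ax": 0, "ay": 0, "az": 0, "x": 0, "y": 5.5, "z": 0, "gripper": 1},
    {"ax": 0, "ay": 0, "az": 0, "x": 0, "y": 5.5, "z": 0, "gripper": 1}
  ]
}}

```text
time: 12.15
tool_pos: [0.5084, -0.0146, 0.1473]
ee_rot: [-3.138, -0.087, -0.014]
contact_force: [0.1, -0.4, 0.1]
opening: -0.0002
```

```bash
python3 look.py m5
```

```text
12.15 [ 0.50840142 -0.01462523  0.14725423] [ 0.13774506 -0.43994747  0.12829333]
```

View pics/m5.png

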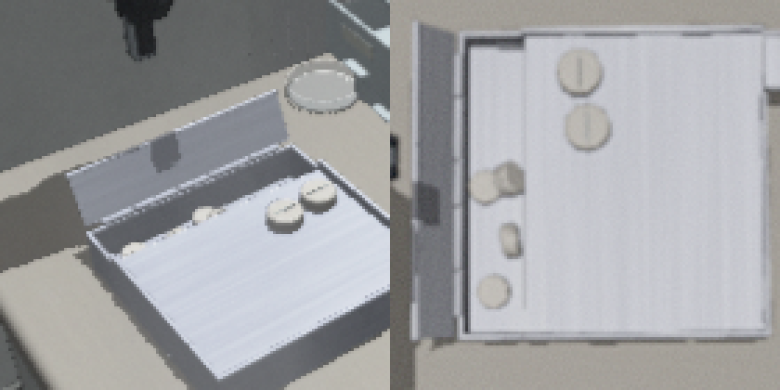

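All four are off the plate: D (494,291) lies flat, one stands on edge (511,240), and there is a pair at (485,187) and (508,178), the latter leaning. I'll work out how high the leaning one stands.

```bash
python3 - <<'E'
from rig import robot
from h import *
o=np.array([.515,-.187]);c,s=np.cos(.0455),np.sin(.0455);T=np.array([[c,s],[-s,c]])
def tr(W):return np.c_[(W[:,:2]-o)@T.T,W[:,2]]
f=140/390
dt=robot.snapshot('top');ds=robot.snapshot('side')
for n,(u,v) in dict(D=(104,291),C=(121,240),P=(95,187),Q=(118,178),Qtop=(118,163),edge=(135,180)).items():
    print(n,[tr(back(dt,[[210+u*f,135+v*f]],z)).round(4)[0] for z in(.012,.024,.034)])
for n,(u,v) in dict(Qtop=(205,207),Dtop=(132,243)).items():
    print('side',n,[tr(back(ds,[[200+u*f,110+v*f]],z)).round(4)[0] for z in(.012,.02,.03,.038,.042)])
b=robot.snapshot('top')['color'][180:260,230:275,::-1];a=ds['color'][160:220,225:310,::-1]
b=cv2.resize(b,None,fx=7,fy=7,interpolation=3);a=cv2.resize(a,None,fx=5.2,fy=5.2,interpolation=3)
C=np.zeros((560,800,3),np.uint8);C[:b.shape[0],:b.shape[1]]=b;C[:a.shape[0],330:330+a.shape[1]]=a
cv2.imwrite('pics/z.png',C)
E
```

```text
D [array([-0.0725,  0.0841,  0.012 ]), array([-0.0726,  0.0826,  0.024 ]), array([-0.0727,  0.0813,  0.034 ])]
C [array([-0.0371,  0.0719,  0.012 ]), array([-0.0376,  0.0706,  0.024 ]), array([-0.038 ,  0.0695,  0.034 ])]
P [array([0.0004, 0.09  , 0.012 ]), array([-0.0006,  0.0884,  0.024 ]), array([-0.0014,  0.0871,  0.034 ])]
Q [array([0.0065, 0.0738, 0.012 ]), array([0.0054, 0.0724, 0.024 ]), array([0.0046, 0.0713, 0.034 ])]
Qtop [array([0.0171, 0.0737, 0.012 ]), array([0.0159, 0.0724, 0.024 ]), array([0.0149, 0.0712, 0.034 ])]
edge [array([0.0049, 0.0618, 0.012 ]), array([0.0039, 0.0606, 0.024 ]), array([0.003 , 0.0596, 0.034 ])]
side Qtop [array([0.0111, 0.1018, 0.012 ]), array([0.0065, 0.0932, 0.02  ]), array([0.0008, 0.0825, 0.03  ]), array([-0.0037,  0.0739,  0.038 ]), array([-0.006 ,  0.0696,  0.042 ])]
side Dtop [array([-0.0656,  0.0983,  0.012 ]), array([-0.0692,  0.0897,  0.02  ]), array([-0.0736,  0.0791,  0.03  ]), array([-0.0772,  0.0705,  0.038 ]), array([-0.0789,  0.0663,  0.042 ])]
```

View pics/z.png

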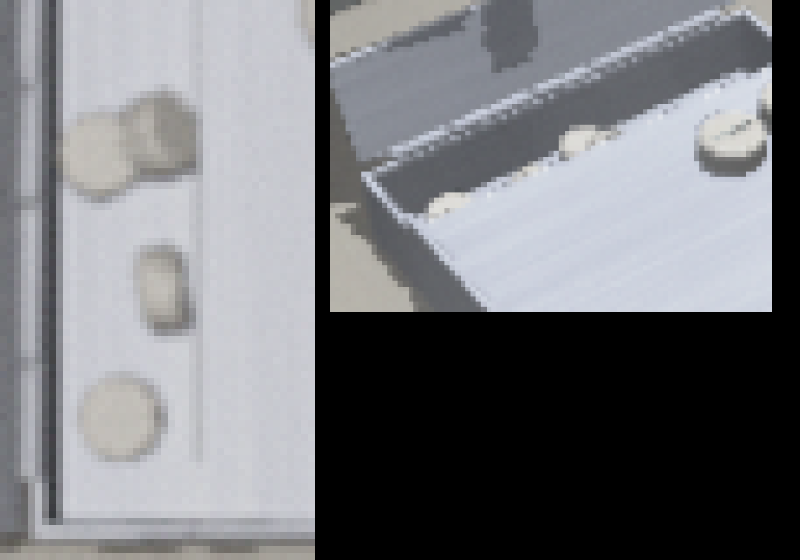

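Both views agree: all four lie in the trough. The leaning one has its centre at about tray y 73 and its top at about 3 cm or less, below the cover's level. Now I'll go down outside the cover.

Call:
{"op": "servo_tool", "data": {
  "rows": [
    {"ax": 0, "ay": 0, "az": 0, "x": 0, "y": 0, "z": -2.5, "gripper": 1},
    {"ax": 0, "ay": 0, "az": 0, "x": 0, "y": 0, "z": -5, "gripper": 1},
    {"ax": 0, "ay": 0, "az": 0, "x": 0, "y": 0, "z": -7.5, "gripper": 1},
    {"ax": 0, "ay": 0, "az": 0, "x": 0, "y": -0.8, "z": -7.5, "gripper": 1},
    {"ax": 0, "ay": 0, "az": 0, "x": 0, "y": -1.6, "z": -7.5, "gripper": 1}
  ]
}}

```text
time: 12.82
tool_pos: [0.5072, -0.0338, 0.0713]
ee_rot: [-3.138, -0.08, -0.009]
contact_force: [0.5, 0.6, 0.1]
opening: 0.0004
```

Call:
{"op": "servo_tool", "data": {
  "rows": [
    {"ax": 0, "ay": 0, "az": 0, "x": 0, "y": -0.6, "z": 0, "gripper": 1},
    {"ax": 0, "ay": 0, "az": 0, "x": 0, "y": -1.2, "z": 0, "gripper": 1},
    {"ax": 0, "ay": 0, "az": 0, "x": 0, "y": -1.8, "z": 0, "gripper": 1},
    {"ax": 0, "ay": 0, "az": 0, "x": 0, "y": -2.4, "z": 0, "gripper": 1},
    {"ax": 0, "ay": 0, "az": 0, "x": 0, "y": -3, "z": 0, "gripper": 1}
  ]
}}

```text
time: 13.23
tool_pos: [0.5078, -0.0646, 0.0723]
ee_rot: [-3.138, -0.08, -0.012]
contact_force: [1.0, 0.9, 1.2]
opening: 0.0001
```

Call:
{"op": "servo_tool", "data": {
  "rows": [
    {"ax": 0, "ay": 0, "az": 0, "x": 0, "y": -0.6, "z": 0, "gripper": 1},
    {"ax": 0, "ay": 0, "az": 0, "x": 0, "y": -1.2, "z": 0, "gripper": 1},
    {"ax": 0, "ay": 0, "az": 0, "x": 0, "y": -1.8, "z": 0, "gripper": 1},
    {"ax": 0, "ay": 0, "az": 0, "x": 0, "y": -2.4, "z": 0, "gripper": 1},
    {"ax": 0, "ay": 0, "az": 0, "x": 0, "y": -3, "z": 0, "gripper": 1}
  ]
}}

```text
time: 13.65
tool_pos: [0.5078, -0.0951, 0.0722]
ee_rot: [-3.138, -0.08, -0.011]
contact_force: [-0.1, 0.6, -0.3]
opening: -0.0001
```

Call:
{"op": "servo_tool", "data": {
  "rows": [
    {"ax": 0, "ay": 0, "az": 0, "x": 0, "y": -0.5, "z": -0.1, "gripper": 1},
    {"ax": 0, "ay": 0, "az": 0, "x": 0, "y": -1, "z": -0.4, "gripper": 1},
    {"ax": 0, "ay": 0, "az": 0, "x": 0, "y": -1.5, "z": -0.8, "gripper": 1},
    {"ax": 0, "ay": 0, "az": 0, "x": 0, "y": -1.5, "z": -1.2, "gripper": 1},
    {"ax": 0, "ay": 0, "az": 0, "x": 0, "y": -1.5, "z": -1.6, "gripper": 1}
  ]
}}

```text
time: 14.07
tool_pos: [0.5076, -0.1105, 0.0556]
ee_rot: [-3.138, -0.079, -0.011]
contact_force: [-0.5, -0.5, 0.6]
opening: 0.0
```

Call:
{"op": "servo_tool", "data": {
  "rows": [
    {"ax": 0, "ay": 0, "az": 0, "x": 0, "y": 0, "z": -0.2, "gripper": 1},
    {"ax": 0, "ay": 0, "az": 0, "x": 0, "y": 0, "z": -0.4, "gripper": 1},
    {"ax": 0, "ay": 0, "az": 0, "x": 0, "y": 0, "z": -0.5, "gripper": 1},
    {"ax": 0, "ay": 0, "az": 0, "x": 0, "y": 0, "z": -0.5, "gripper": 1}
  ]
}}

```text
time: 14.4
tool_pos: [0.5073, -0.1104, 0.0519]
ee_rot: [-3.139, -0.079, -0.011]
contact_force: [-5.7, 0.7, 13.4]
opening: -0.0002
```

A 13 N reaction means the cover is against its stop. I'll lift clear and check.

Call:
{"op": "servo_tool", "data": {
  "rows": [
    {"ax": 0, "ay": 0, "az": 0, "x": 0, "y": 0, "z": 1.5, "gripper": 1},
    {"ax": 0, "ay": 0, "az": 0, "x": 0, "y": 0, "z": 4.5, "gripper": 1},
    {"ax": 0, "ay": 0, "az": 0, "x": 0, "y": 3, "z": 8, "gripper": 1},
    {"ax": 0, "ay": 0, "az": 0, "x": 0, "y": 6, "z": 11, "gripper": 1},
    {"ax": 0, "ay": 0, "az": 0, "x": 0, "y": 9, "z": 13, "gripper": 1}
  ]
}}

```text
time: 14.82
tool_pos: [0.5075, -0.02, 0.1842]
ee_rot: [-3.139, -0.076, -0.014]
contact_force: [1.8, -0.0, -0.3]
opening: 0.0001
```

Call:
{"op": "servo_tool", "data": {
  "rows": [
    {"ax": 0, "ay": 0, "az": 0, "x": 0, "y": 2, "z": 0, "gripper": 1},
    {"ax": 0, "ay": 0, "az": 0, "x": 0, "y": 2, "z": 0, "gripper": 1},
    {"ax": 0, "ay": 0, "az": 0, "x": 0, "y": 2, "z": 0, "gripper": 1},
    {"ax": 0, "ay": 0, "az": 0, "x": 0, "y": 2, "z": 0, "gripper": 1}
  ]
}}

```text
time: 15.15
tool_pos: [0.5071, -0.0001, 0.1834]
ee_rot: [-3.14, -0.077, -0.012]
contact_force: [-0.3, -0.2, 0.7]
opening: 0.0
```

```bash
python3 look.py m6
```

```text
15.15 [ 5.07100056e-01 -1.09703135e-04  1.83425614e-01] [-0.26986714 -0.15449206  0.6828429 ]
```

View pics/m6.png

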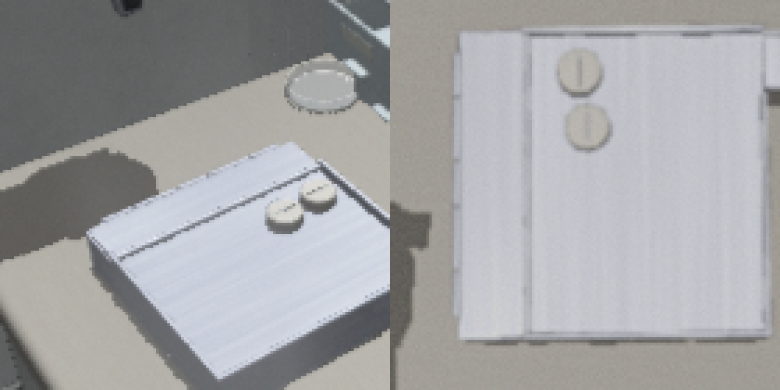

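The cover lies flat over the trough, and both large tablets are on the plate at (580,72) and (587,127). The tip stopped at z 43.9 mm, which matches the shut cover's 44 mm top. Handing in.

```bash
python3 -c "
from rig import robot
robot.close_job();s=robot.state();print(s['time'],s['contact_force'])"
```

```text
the job is handed in; nothing more can be done
the job is handed in; nothing more can be done
```

I swept the four small tablets into the trough one at a time with the closed fingertips, about 5 mm above the plate. The second of the two in line had to be nudged sideways first to make room. Then I swung the cover over from outside and pressed it shut, and I handed the job in about 15 s into the 51 s allowed.

**Tablets:** Both cameras showed all four small tablets in the trough before I closed it. Two lay flat, and two stood or leaned on edge against the plate side, with their tops below the cover. The wrist force stayed within noise during every sweep.

**Cover:** Under a 13 N reaction, the fingertip stopped at 43.9 mm, which matches the 44 mm given for the shut cover. I inferred the angle from that and from the picture, since the joint itself can't be read.

**Rest of the scene:** The last pictures show the cover flat and both large tablets where they started, with the tool well clear. I kept clear of the tub, jar and forceps, but the final crops did not include them, so I did not re-check their positions.

**Problems:** My first two move calls were refused for missing keys, and nothing moved. The first tablet was swept 3 to 4 mm higher than planned but still went in cleanly. No check failed.

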